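# Show where the tall bottle belongs

### The job

Show a colleague what to put away and where, by pointing only. Point straight down with the fingertips at the tall bottle standing on the bench, two or three centimetres above the middle of its cap, and stay there for two seconds; then point straight down at the one empty compartment of the wooden bottle rack, fingertips between the neighbouring bottles and two or three centimetres above the rack's rim over the middle of the compartment, stay two seconds and finish while still pointing there. Touch and move nothing, and do not come down to point at any other bottle, cup or jar.

Things in the scene. Friction and masses are not known exactly. Their poses are not given: they have to be found in the camera images.
- tall_bottle: The tall bottle: brown glass, black screw cap 22 mm across, 43 mm across and 113 mm high, about 60 g, loose. It stands on the open bench left or right of the rack, in one of four places shared with the wide-cap bottle, tumbler and stoppered jar. Origin: centre of its underside, on the bench; z up; the top of the cap is 113 mm above it.
- rack: Wooden open-topped bottle rack, fixed, 70 x 330 x 40 mm (x, y, z), long side roughly across the robot's view. Five compartments 60 x 60 mm in a row along its y, centres at -130, -65, 0, 65, 130 mm; walls 5 mm, rim 40 mm above the bench, floor 5 mm with a 2 mm round cork pad in each. Four hold a small bottle, one is empty. Origin: centre of its underside; z up.
- empty_place: The bare round cork pad, 43 mm across, on the floor of the rack's empty compartment. Origin: centre of that compartment, 7 mm above the bench; the rim of the compartment is 33 mm higher. Which of the five compartments is empty varies.
- rack_bottle_a: Small slim screw-cap bottle of brown glass standing in a rack compartment, 29 x 29 x 80 mm. Origin: centre of its underside, 7 mm above the bench; z up.
- rack_bottle_b: Small slim screw-cap bottle of brown glass standing in a rack compartment, 31 x 32 x 83 mm. Origin: centre of its underside, 7 mm above the bench; z up.
- rack_bottle_c: Small slim screw-cap bottle of brown glass standing in a rack compartment, 30 x 30 x 82 mm. Origin: centre of its underside, 7 mm above the bench; z up.
- rack_bottle_d: Small slim screw-cap bottle of clear glass standing in a rack compartment, 30 x 31 x 75 mm. Origin: centre of its underside, 7 mm above the bench; z up.
- wide_cap_bottle: Bystander: squat brown bottle with a wide cap, 39 mm across, 88 mm high, loose on the bench. Origin: centre of its underside.
- tumbler: Bystander: clear ribbed open cup, 42 mm across, 48 mm high, loose on the bench. Origin: centre of its underside.
- stoppered_jar: Bystander: clear powder jar with a flat stopper, 56 mm across, 100 mm high, loose on the bench. Origin: centre of its underside.
Things that resemble listed ones, but are neither listed nor needed, are in the scene too. Leave any turquoise look-alike of the rack_bottle_d alone. Leave any blue look-alike of the tall_bottle alone.

How it is judged:
By the outcome, as a careful person would: the job done as asked, in the order asked, and still so for the second after the job is handed in, with the robot touching nothing.
It also fails if it takes over 43 s, if anything falls off the work surface, if the arm or the gripper's body presses on something with over 40 N, if the wrist force passes 120 N, or if a joint passes its speed limit or range.

### The arm

A 6-joint arm with a two-finger parallel gripper is mounted at the origin on a cart in front of the work surface, level with it; the furniture and walls round the work are solid. World frame = base frame: x ahead of the robot, y to its left, z up, the work surface at z = 0. Lengths are in mm, angles in rad, forces in N, time in s.
With the tool pointing down it reaches from about 275 to 750 mm from the base axis. Payload 10.2 kg.
Tool frame: the origin (TCP) lies between the finger pads, 19 mm behind the fingertips; this is the grasp point; z points along the fingers, y is the line along which they close (so a half turn about z gives the same grasp; the last joint's range is limited). The gripper opens to 85 mm and grips with 20 to 120 N. Pads are 22 mm wide; open, the fingers measure 114 mm over their backs; the gripper's body (76 mm by 85 mm) begins 54 mm behind the grasp point. The pads swing forward as they close: fully open they stand 13 mm farther back than shut.
Start: joints at [-1.536, 0.313, 1.498, -0, 1.331, -0.223], TCP at [133.837, -507.66, 249.994] pointing down, gripper open.
Joint ranges: [-2.94, 2.94], [-0.97, 2.17], [0.19, 2.56], [-1.23, 4.37], [0.02, 3.11], [-2.88, 2.88]. Speed limits (rad/s): [2.39, 2.39, 3.01, 3.14, 3.14, 3.14].

### API

Orientations are given as a unit quaternion [w, x, y, z].
In Python, from rig import * gives the robot as it stands. The module is installed in compiled form; this text tells all that it offers.
- The arm moves only by the shell command python3 -m crank 'ROWS' [FORCE]. ROWS is JSON, a list that holds one entry, the list of rows, each a list of 7 numbers: the shift along the tool's x, y, z in units of 25 mm (1.0 is 25 mm), then the turn, a rotation vector about the tool's x, y, z in units of 8 degrees (1.0 is 8 degrees), then the finger opening in mm, from 0 to 85.4. A call has exactly 8 rows; each row shifts and turns the commanded pose from where the row before left it, along the tool's axes as they then stand; what a row does not reach is not made up. A row lasts 1/10 s, in which the tool goes at most 50 mm and 8.59 degrees, less where a joint would pass 70% of its speed; a pose out of reach is approached as far as the arm can. A call is refused whole if a number of a shift passes 1 or a number of a turn 1, either way. A call with a gripper value outside its range is refused whole. The fingers move at their own pace and stop on an object; FORCE is the grip in N (left out, the last holds). Time passes only in rows, so rows that do not move let the fingers close, or fill a call up. It gives the time, the measured TCP pose, the force, the opening and the grip force at its end, in the units of the state.
- sense(): the state, without advancing time (a new reading comes with each control period).
- capture(name): name is "side" or "top" or "wrist"; returns the picture (420x560x3 uint8, blue, green, red); there is no depth.
- camera_model(name): a dict with "fx", "fy", "cx", "cy" (pixels), "world_from_camera" (4x4, takes a point from camera to world coordinates); the wrist camera has in their place "T_tool_cam" (4x4, takes a point from camera to tool coordinates, whose origin is the TCP and whose axes are the flange's). Camera axes: x right, y up, looking along -z (the intrinsics and any distortion apply to the point x, -y, -z); pixel columns grow to the right and rows downward; lengths in mm; the calibration is good to about 2 mm. A picture is of the moment at which its call begins: read the wrist's pose just before it. camera_model takes no time and is no camera call.
- finish_job(): hands the job in; it is judged then, once.
The state is a dict: "time_s": time; "joints": joint angles; "dq": joint speeds; "tau": joint torques, N m; "eef_pos": TCP position; "ee_rot": TCP orientation; "force": force on the tool from outside, world axes, zero at the start; "wrist_torque": the same for the moment, N m; "grip_width": opening from 0.0 (shut) to 1.0 (fully open); "grip_force": force on a finger pad.
Only numpy, scipy, OpenCV 4.12 (cv2) and the standard library are available. Lean on these libraries where they do the work, as an engineer would, in place of code of your own. Each camera call takes 0.05 s, during which the arm holds its last target. There are 200 camera calls.

## Working session

There is one attempt and no reset: what is moved stays moved. The work goes in short steps, Python scripts to look and compute and a shell command to move; the robot and the scene stay as the last step left them, time stands still between calls to the robot, and variables do not carry over. Pictures are saved under pics/ and viewed, at most 10 in all, crops included, and the job is handed in when it is done.

```bash
mkdir -p pics; python3 - <<'E'
from rig import *
import cv2
for n in("top","side"):
    im=capture(n); cv2.imwrite(f"pics/{n}0.png",im); m=camera_model(n); print(n,m)
print(camera_model("wrist")); s=sense(); print(s['time_s'],s['eef_pos'],s['ee_rot'],s['grip_width'])
E
```

```text
top {'fx': 400.1234741931, 'fy': 400.1234741931, 'cx': 276.56054495352885, 'cy': 207.22363020278235, 'world_from_camera': array([[-1.69291915e-02,  9.94901047e-01, -9.94248937e-02,
         3.95256002e+02],
       [-9.99852702e-01, -1.65643236e-02,  4.49419543e-03,
         2.41602113e+01],
       [ 2.82437362e-03,  9.94863317e-02,  9.95034920e-01,
         1.30030898e+03],
       [ 0.00000000e+00,  0.00000000e+00,  0.00000000e+00,
         1.00000000e+00]])}
side {'fx': 479.6815210017599, 'fy': 479.6815210017599, 'cx': 278.9717326365286, 'cy': 206.09950684657923, 'world_from_camera': array([[ 9.93414694e-01,  8.24289969e-02, -7.95783072e-02,
         3.97506926e+02],
       [-1.14249241e-01,  6.60399237e-01, -7.42172459e-01,
        -8.51386937e+02],
       [-8.62307795e-03,  7.46376787e-01,  6.65467756e-01,
         8.14010113e+02],
       [ 0.00000000e+00,  0.00000000e+00,  0.00000000e+00,
         1.00000000e+00]])}
{'fx': 365.0880404701287, 'fy': 365.0880404701287, 'cx': 278.47162220793814, 'cy': 206.88290759165253, 'T_tool_cam': array([[ 9.66443936e-04,  9.60572074e-01,  2.78029417e-01,
         7.08970767e+01],
       [ 9.99999530e-01, -9.50798406e-04, -1.91105982e-04,
        -5.44662921e-01],
       [ 8.07788571e-05,  2.78029471e-01, -9.60572541e-01,
        -1.23448205e+02],
       [ 0.00000000e+00,  0.00000000e+00,  0.00000000e+00,
         1.00000000e+00]])}
0.1 [ 133.83803882 -507.43296278  249.51931813] [-5.67533602e-04  9.91704693e-01  1.28535888e-01  7.33028406e-05] 1.0035637037383907
```

View pics/top0.png

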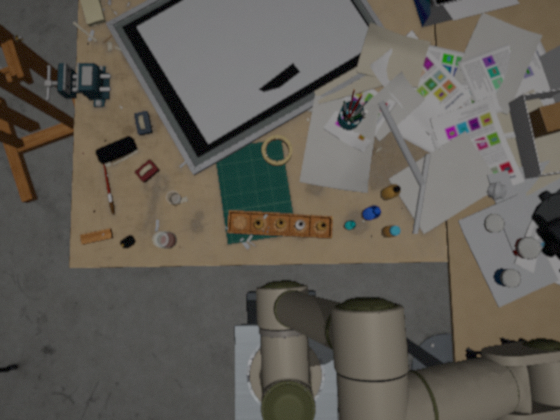

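View pics/side0.png

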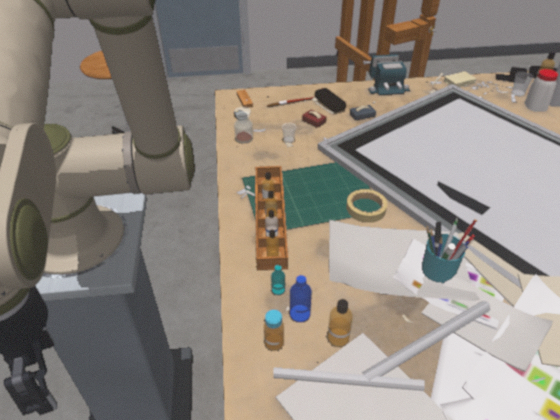

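The only brown bottle with a black cap on the open bench is at top (391,192), side (341,310). Look-alikes are the blue one at top (372,213), the turquoise one at (350,226) and the cyan wide-cap at (390,231). The jar is at (163,240) and the tumbler at (175,199). I'll check the choice and the rack in a close crop.

```bash
python3 - <<'E'
import cv2,numpy as np
t=cv2.imread("pics/top0.png");s=cv2.imread("pics/side0.png")
a=cv2.resize(t[180:250,220:420],(800,280),interpolation=cv2.INTER_CUBIC)
b=cv2.resize(s[160:360,230:370],(420,600),interpolation=cv2.INTER_CUBIC)
cv2.imwrite("pics/ct.png",a);cv2.imwrite("pics/cs.png",b)
E
```

```text
(no output)
```

View pics/ct.png

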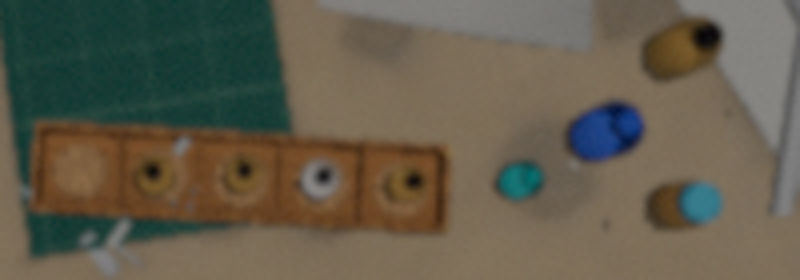

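View pics/cs.png

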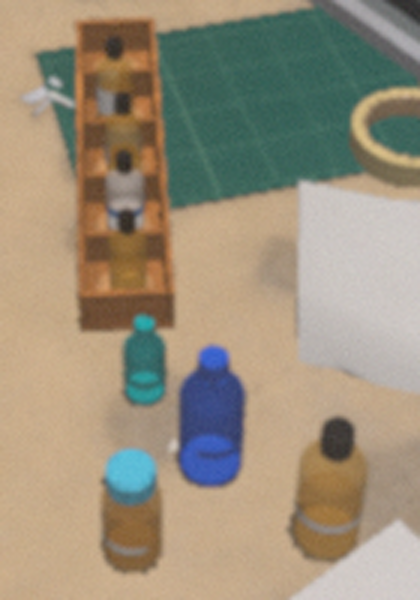

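The crops confirm it: the brown bottle with the black cap is the tall bottle (cap at top ≈(396.7,189.2), side ≈(342.5,302)). The empty compartment is the leftmost (+y), with its bare pad at top ≈(239.5,222.5).

```bash
cat > h.py <<'E'
import numpy as np,cv2
from rig import *
def ray(n,u,v):
    m=camera_model(n);T=m['world_from_camera']
    d=T[:3,:3]@np.array([(u-m['cx'])/m['fx'],-(v-m['cy'])/m['fy'],-1]);return T[:3,3],d
def plane(n,u,v,z):
    o,d=ray(n,u,v);return o+d*(z-o[2])/d[2]
def tri(a,b):
    (o,d),(p,e)=a,b; k=np.linalg.lstsq(np.c_[d,-e],p-o,rcond=None)[0]
    A,B=o+k[0]*d,p+k[1]*e; return (A+B)/2,np.linalg.norm(A-B)
E
python3 - <<'E'
from h import *
t=cv2.imread("pics/top0.png");s=cv2.imread("pics/side0.png")
def dark(im,x0,y0,x1,y1,n):
    g=im[y0:y1,x0:x1].max(2); m=(g<60).astype(np.uint8)
    k,l,st,c=cv2.connectedComponentsWithStats(m); i=1+st[1:,4].argmax()
    print(n,st[i]+[x0,y0,0,0,0],c[i]+[x0,y0]); return c[i]+[x0,y0]
ct=dark(t,388,180,404,198,"capT"); cs=dark(s,332,296,352,318,"capS")
print("cap",tri(ray("top",*ct),ray("side",*cs)), plane("top",*ct,113),plane("side",*cs,108))
hsv=cv2.cvtColor(t,cv2.COLOR_BGR2HSV); r=(slice(200,245),slice(222,340))
print(hsv[215,225:260:6].tolist(),hsv[236,300], hsv[205,310],hsv[210,231],hsv[222,330])
b=t.astype(int); m=((b[...,2]-b[...,0]>55)).astype(np.uint8); mm=np.zeros_like(m); mm[r]=m[r]
mm=cv2.morphologyEx(mm,cv2.MORPH_CLOSE,np.ones((5,5)))
c=max(cv2.findContours(mm,0,2)[0],key=cv2.contourArea)
box=cv2.boxPoints(cv2.minAreaRect(c)); print(box)
P=[plane("top",*q,40) for q in box]; print(np.round(P,1))
print("lens",[np.linalg.norm(P[i]-P[(i+1)%4]).round(1) for i in range(4)],"ctr",np.mean(P,0))
print("pad",plane("top",239.5,222.5,7))
E
```

```text
capT [393 186   7   7  37] [396.24324324 188.75675676]
capS [340 308   6   4   8] [343. 310.]
cap (array([ 565.78983424, -345.90367638,   96.93591761]), np.float64(0.09571560182047574)) [ 563.56082114 -340.97029043  113.        ] [ 563.14520711 -353.70432017  108.        ]
[[83, 177, 59], [14, 173, 99], [15, 159, 122], [14, 164, 120], [14, 165, 102], [13, 162, 113]] [ 15 131  99] [ 18  75 126] [19 87 85] [ 15 179  67]
[[228.05844 231.9477 ]
 [229.25845 210.34769]
 [332.4954  216.08307]
 [331.29538 237.68307]]
[[ 445.6  172.3   40. ]
 [ 513.8  168.2   40. ]
 [ 490.1 -157.8   40. ]
 [ 422.1 -151.9   40. ]]
lens [np.float64(68.3), np.float64(326.8), np.float64(68.2), np.float64(325.1)] ctr [467.89789165   7.70465677  40.        ]
pad [476.81923408 139.04193679   7.        ]
```

```bash
R='[0.9,-0.1,0,0,0,0,0]'; python3 -m crank '[[[0.9,-0.1,0,0,0,0,0],[0.9,-0.1,0,0,0,0,0],[0.9,-0.1,0,0,0,0,0],[0.9,-0.1,0,0,0,0,0],[0.9,-0.1,0,0,0,0,0],[0.9,-0.1,0,0,0,0,0],[0.9,-0.1,0,0,0,0,0],[0.9,-0.1,0,0,0,0,0]]]' 20
python3 -m crank '[[[0.9,-0.1,0,0,0,0,0],[0.9,-0.1,0,0,0,0,0],[0.9,-0.1,0,0,0,0,0],[0.9,-0.1,0,0,0,0,0],[0.9,-0.1,0,0,0,0,0],[0.9,-0.1,0,0,0,0,0],[0.9,-0.1,0,0,0,0,0],[0.9,-0.1,0,0,0,0,0]]]'
python3 -m crank '[[[0.9,-0.1,0,0,0,0,0],[0.9,-0.1,0,0,0,0,0],[0.9,-0.1,0,0,0,0,0],[0.6,-0.1,0,0,0,0,0],[0.4,0,0,0,0,0,0],[0.2,0,0,0,0,0,0],[0.1,0,0,0,0,0,0],[0,0,0,0,0,0,0]]]'
```

```text
time_s: 0.9
eef_pos: [303.6, -441.9, 249.7]
ee_rot: [-0.0, 0.992, 0.129, -0.0]
force: [-0.2, -0.3, -0.3]
grip_width: -0.002
grip_force: 0.0
time_s: 1.7
eef_pos: [472.5, -376.7, 249.6]
ee_rot: [-0.0, 0.992, 0.129, -0.0]
force: [0.6, 0.2, 0.2]
grip_width: 0.004
grip_force: 0.0
time_s: 2.5
eef_pos: [565.7, -342.3, 249.9]
ee_rot: [-0.0, 0.992, 0.128, -0.0]
force: [-0.3, -0.2, 0.1]
grip_width: 0.004
grip_force: 0.0
```

```bash
cat >> h.py <<'E'
from scipy.spatial.transform import Rotation as Ro
def wray(u,v,p,q):
    m=camera_model("wrist");T=m['T_tool_cam'];R=Ro.from_quat(q,scalar_first=True).as_matrix()
    d=T[:3,:3]@np.array([(u-m['cx'])/m['fx'],-(v-m['cy'])/m['fy'],-1]);return p+R@T[:3,3],R@d
def wplane(u,v,z,p,q):
    o,d=wray(u,v,p,q);return o+d*(z-o[2])/d[2]
E
python3 - <<'E'
from h import *
s=sense();w=capture("wrist");sd=capture("side")
np.savez("w1.npz",p=s['eef_pos'],q=s['ee_rot'])
cv2.imwrite("pics/w1.png",w);cv2.imwrite("pics/s1.png",sd)
a=cv2.resize(w,(400,300));b=cv2.resize(sd[160:370,210:490],(400,300))
cv2.imwrite("pics/ws1.png",np.hstack([a,b]))
E
```

```text
(no output)
```

View pics/ws1.png

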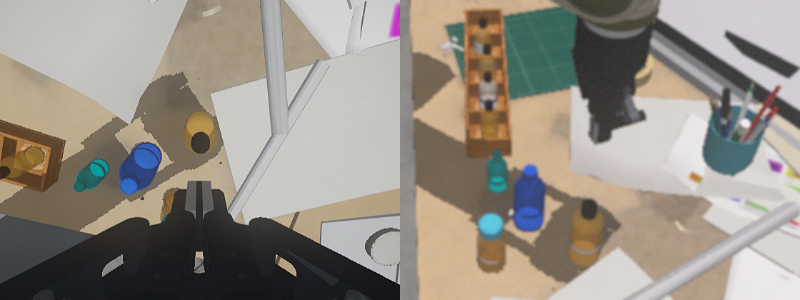

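The wrist view shows the black cap at about (280,199) full scale, just ahead of the shut fingertips at about (279,254). The wide-cap bottle is hidden behind the left finger. In the side view the cap is at crop (589,208), which is (342,305) at full scale.

```bash
python3 - <<'E'
from h import *
d=np.load("w1.npz");p,q=d['p'],d['q'];w=cv2.imread("pics/w1.png");sd=cv2.imread("pics/s1.png")
m=np.zeros(w.shape[:2],np.uint8);m[180:220,255:305]=(w[180:220,255:305].max(2)<60)
k,l,st,c=cv2.connectedComponentsWithStats(m);i=1+st[1:,4].argmax();print("cap",st[i],c[i])
print("plane113",wplane(*c[i],113,p,q),"w mm px", st[i,2]*(wplane(281,200,113,p,q)-wplane(280,200,113,p,q)))
print("top circle",wplane(c[i][0],st[i,1]+st[i,3]-11,113,p,q))
g=np.zeros(sd.shape[:2],np.uint8);g[292:325,330:356]=(sd[292:325,330:356].max(2)<75)
k,l,s2,c2=cv2.connectedComponentsWithStats(g);i2=1+s2[1:,4].argmax();print("capS",s2[i2],c2[i2])
print("tri side+top",tri(ray("top",396.4,188.9),ray("side",*c2[i2])))
print("tri side+wrist",tri(wray(*c[i],p,q),ray("side",*c2[i2])))
T=camera_model("wrist");Tc=np.linalg.inv(T['T_tool_cam'])
for L in(19,32):
    x=Tc@[0,0,L,1];print("tip",L,T['cx']+T['fx']*x[0]/-x[2],T['cy']+T['fy']*x[1]/x[2])
print(p,q)
E
```

```text
cap [268 185  23  29 143] [273.06293706 197.31468531]
plane113 [ 567.27286408 -337.21103055  113.        ] w mm px [  4.34069332 -16.41736442   0.        ]
top circle [ 563.06503565 -338.30473785  113.        ]
capS [337 300  11  13 109] [342.11926606 306.04587156]
tri side+top (array([ 564.01463056, -343.59546686,  105.88547749]), np.float64(0.22060889510725912))
tri side+wrist (array([ 564.64799267, -338.40529848,   99.52464186]), np.float64(1.909047411112687))
tip 19 279.6104226043708 273.3435965709537
tip 32 279.52855945991587 260.62710082036097
[ 565.6683993  -342.29425866  249.89116573] [-6.27470319e-05  9.91726260e-01  1.28370571e-01 -1.30235481e-04]
```

```bash
python3 - <<'E'
from h import *
d=np.load("w1.npz");p,q=d['p'],d['q'];w=cv2.imread("pics/w1.png")
for th in(70,80,90):
    m=np.zeros(w.shape[:2],np.uint8);r=(slice(175,222),slice(255,305));m[r]=(w[r].max(2)<th)
    m=cv2.morphologyEx(m,2,np.ones((3,3)))
    k,l,st,c=cv2.connectedComponentsWithStats(m);i=1+st[1:,4].argmax();x,y,W,H,_=st[i]
    print(th,st[i],c[i],wplane(*c[i],113,p,q).round(1),wplane(*c[i],107,p,q).round(1),"bottom-edge",wplane(x+W/2,y+H-W/2,113,p,q).round(1))
T=camera_model("wrist");Tc=np.linalg.inv(T['T_tool_cam'])
for L in(19,32):
  for X in(0,11):
    x=Tc@[X,0,L,1];print("tip",L,X,T['cx']+T['fx']*x[0]/-x[2],T['cy']+T['fy']*x[1]/x[2])
cr=cv2.resize(w[160:300,230:330],(500,560)[:2] if 0 else (400,560),interpolation=cv2.INTER_CUBIC);cv2.imwrite("pics/w1c.png",cr)
E
```

```text
70 [268 185  26  30 622] [280.33118971 199.62540193] [ 566.9 -342.8  113. ] [ 565.4 -343.3  107. ] bottom-edge [ 565.3 -343.8  113. ]
80 [268 185  26  30 632] [280.33702532 199.56962025] [ 567.  -342.8  113. ] [ 565.4 -343.3  107. ] bottom-edge [ 565.3 -343.8  113. ]
90 [268 185  26  30 643] [280.39191291 199.60031104] [ 567.  -342.9  113. ] [ 565.4 -343.3  107. ] bottom-edge [ 565.3 -343.8  113. ]
tip 19 0 279.6104226043708 273.3435965709537
tip 19 11 279.6583855536549 249.53439941020136
tip 32 0 279.52855945991587 260.62710082036097
tip 32 11 279.5714053286361 238.37493325367745
```

View pics/w1c.png

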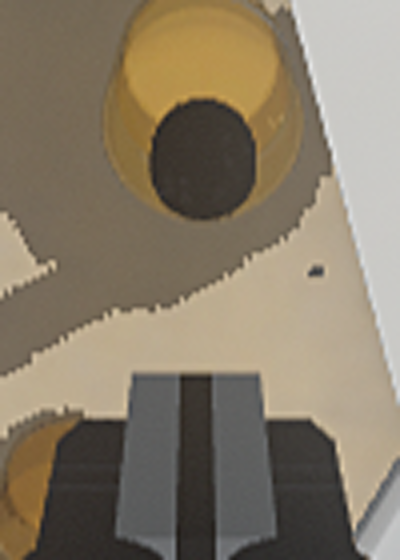

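The crop shows the cap at full-scale (280.3,199.6) and the front edge of the shut fingertips at about v=253, which fits tips 19 mm ahead of the TCP. The cap works out at (565,-343.5). I'll descend to TCP z=157 and hold there.

```bash
python3 -m crank '[[[0,0.04,0.6,0,0,0,0],[0,0,0.8,0,0,0,0],[0,0,0.8,0,0,0,0],[0,0,0.7,0,0,0,0],[0,0,0.5,0,0,0,0],[0,0,0.3,0,0,0,0],[0,0,0,0,0,0,0],[0,0,0,0,0,0,0]]]'
python3 - <<'E'
from h import *
s=sense();cv2.imwrite("pics/w2.png",np.hstack([cv2.resize(capture("wrist"),(400,300)),cv2.resize(capture("side")[220:370,260:460],(400,300))]))
E
```

```text
time_s: 3.4
eef_pos: [566.3, -343.3, 158.3]
ee_rot: [0.0, 0.992, 0.128, 0.0]
force: [-0.7, 0.1, 0.4]
grip_width: 0.001
grip_force: 0.0
```

View pics/w2.png

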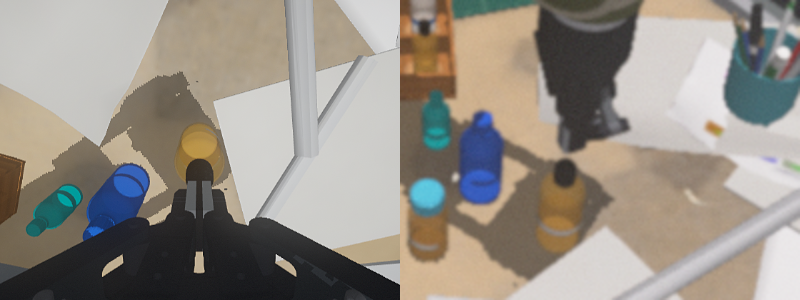

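```bash
python3 - <<'E'
from h import *
s=sense();sd=capture("side");w=capture("wrist")
m=camera_model("side");Ti=np.linalg.inv(m['world_from_camera'])
p=s['eef_pos'];print(p)
for X in([p[0],p[1],p[2]-19],[565,-343.5,113],[565,-343.5,99]):
    x=Ti@[*X,1];print(m['cx']-m['fx']*x[0]/x[2],m['cy']+m['fy']*x[1]/x[2])
a=cv2.resize(w[180:300,220:340],(400,400),interpolation=2);b=cv2.resize(sd[250:330,300:380],(400,400),interpolation=2)
cv2.imwrite("pics/w3.png",np.hstack([a,b]))
E
```

```text
[ 566.42291754 -343.24172249  158.50649537]
345.00940954724507 294.0613195528542
343.0264049478242 303.51925985585535
342.4042258026961 308.2586442691167
```

View pics/w3.png

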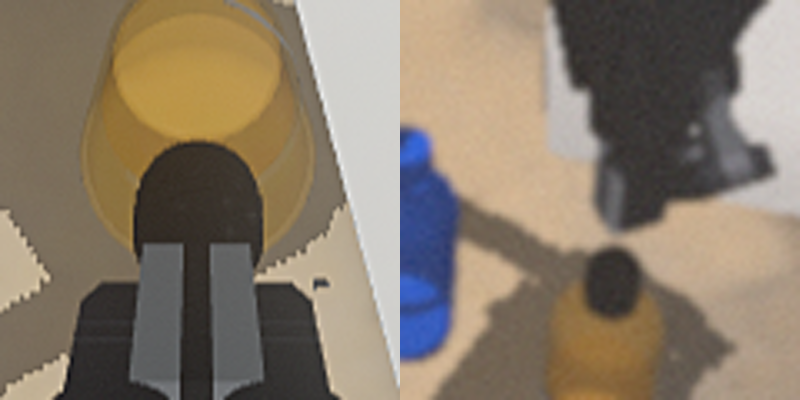

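The tips hang just above the cap, centred across it in the wrist view (196 against 199 in the crop) and about 2 mm too far in +x in the side view. I'll nudge back 2.5 mm and hold for more than 2 s.

```bash
python3 -m crank '[[[-0.1,0,0.04,0,0,0,0],[0,0,0,0,0,0,0],[0,0,0,0,0,0,0],[0,0,0,0,0,0,0],[0,0,0,0,0,0,0],[0,0,0,0,0,0,0],[0,0,0,0,0,0,0],[0,0,0,0,0,0,0]]]'
python3 -m crank '[[[0,0,0,0,0,0,0],[0,0,0,0,0,0,0],[0,0,0,0,0,0,0],[0,0,0,0,0,0,0],[0,0,0,0,0,0,0],[0,0,0,0,0,0,0],[0,0,0,0,0,0,0],[0,0,0,0,0,0,0]]]'
python3 -m crank '[[[0,0,0,0,0,0,0],[0,0,0,0,0,0,0],[0,0,0,0,0,0,0],[0,0,0,0,0,0,0],[0,0,0,0,0,0,0],[0,0,0,0,0,0,0],[0,0,0,0,0,0,0],[0,0,0,0,0,0,0]]]'
python3 -m crank '[[[0,0,0,0,0,0,0],[0,0,0,0,0,0,0],[0,0,0,0,0,0,0],[0,0,0,0,0,0,0],[0,0,0,0,0,0,0],[0,0,-0.6,0,0,0,0],[0,0,-1,0,0,0,0],[0,0,-1,0,0,0,0]]]'
```

```text
time_s: 4.4
eef_pos: [563.7, -343.6, 156.5]
ee_rot: [0.0, 0.992, 0.129, -0.0]
force: [0.5, -0.4, -0.1]
grip_width: 0.002
grip_force: 0.0
time_s: 5.2
eef_pos: [563.7, -343.7, 156.5]
ee_rot: [0.0, 0.992, 0.129, 0.0]
force: [-0.5, -0.1, -0.2]
grip_width: 0.004
grip_force: 0.0
time_s: 6.0
eef_pos: [563.7, -343.6, 156.5]
ee_rot: [-0.0, 0.992, 0.129, 0.0]
force: [-0.1, 0.5, -0.2]
grip_width: 0.003
grip_force: 0.0
time_s: 6.8
eef_pos: [563.6, -343.5, 222.1]
ee_rot: [-0.0, 0.992, 0.129, -0.0]
force: [0.3, 0.5, -0.2]
grip_width: -0.001
grip_force: 0.0
```

```bash
python3 -m crank '[[[0,-0.5,-0.5,0,0,0,0],[0.08,-0.9,-0.5,0,0,0,0],[0.08,-0.9,0,0,0,0,0],[0.08,-0.9,0,0,0,0,0],[0.08,-0.9,0,0,0,0,0],[0.08,-0.9,0,0,0,0,0],[0.08,-0.9,0,0,0,0,0],[0.08,-0.9,0,0,0,0,0]]]'
python3 -m crank '[[[0.08,-0.9,0,0,0,0,0],[0.08,-0.9,0,0,0,0,0],[0.08,-0.9,0,0,0,0,0],[0.08,-0.9,0,0,0,0,0],[0.08,-0.9,0,0,0,0,0],[0.08,-0.9,0,0,0,0,0],[0.08,-0.9,0,0,0,0,0],[0.08,-0.9,0,0,0,0,0]]]'
python3 -m crank '[[[0.08,-0.9,0,0,0,0,0],[0.08,-0.9,0,0,0,0,0],[0.08,-0.9,0,0,0,0,0],[0.08,-0.9,0,0,0,0,0],[0.08,-0.9,0,0,0,0,0],[0,-0.7,0,0,0,0,0],[0,0,0,0,0,0,0],[0,0,0,0,0,0,0]]]'
python3 - <<'E'
from h import *
s=sense();w=capture("wrist");print(s['eef_pos'],s['ee_rot'],s['joints'],s['time_s'])
np.savez("w4.npz",p=s['eef_pos'],q=s['ee_rot']);cv2.imwrite("pics/w4.png",w)
E
```

```text
time_s: 7.6
eef_pos: [533.2, -173.9, 246.0]
ee_rot: [-0.0, 0.992, 0.129, -0.0]
force: [0.8, 0.1, -0.7]
grip_width: 0.0
grip_force: 0.0
time_s: 8.4
eef_pos: [502.5, 4.0, 246.0]
ee_rot: [-0.0, 0.992, 0.129, -0.0]
force: [0.0, -0.1, 0.7]
grip_width: 0.0
grip_force: 0.0
time_s: 9.2
eef_pos: [479.5, 130.8, 246.2]
ee_rot: [0.0, 0.992, 0.129, -0.0]
force: [0.9, 0.0, -0.5]
grip_width: -0.0
grip_force: 0.0
[479.50955127 130.82050243 246.22635788] [ 6.08020701e-05  9.91645221e-01  1.28995035e-01 -1.83124713e-04] [ 3.02394584e-02  2.54477891e-01  1.58531517e+00 -1.63099192e-04
  1.30215201e+00  1.34236814e+00] 9.2
```

View pics/w4.png

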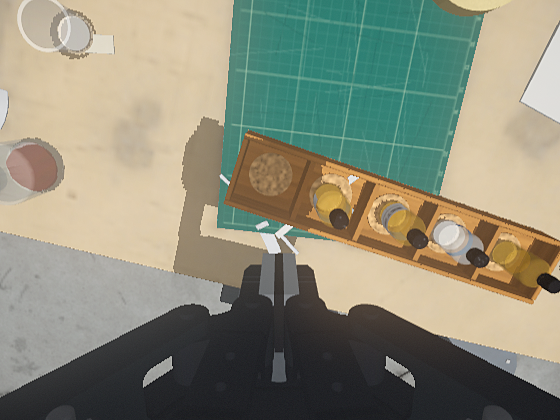

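The wrist view shows the bare pad at (270.5,175). The outer left end of the rim has corners at about (249,133) and (227,204), and bottles fill the other four compartments.

```bash
python3 - <<'E'
from h import *
d=np.load("w4.npz");p,q=d['p'],d['q']
print("pad",wplane(270.5,175,7,p,q))
A,B=wplane(249,133,40,p,q),wplane(227,204,40,p,q);print("rim end",A,B,np.linalg.norm(A-B))
f=(A-B)/np.linalg.norm(A-B);n=np.array([f[1],-f[0],0]);n*=-np.sign(n[1])
print("ctr from end (35 in)",(A+B)/2+35*n, "dir",n)
R=Ro.from_quat(q,scalar_first=True).as_matrix()
for t in([wplane(270.5,175,7,p,q)[:2],(477.3,137.8)]): print(R.T@(np.array([t[0],t[1],84])-p)/25)
E
```

```text
pad [476.65622605 138.88742759   7.        ]
rim end [514.90360284 167.80772988  40.        ] [445.92952418 172.35658447  40.        ] 69.12391486569963
ctr from end (35 in) [478.11330984 135.15802479  40.        ] dir [-0.06580725 -0.99783235  0.        ]
[-0.02532423 -0.3416136   6.48903934]
[-0.01155832 -0.29297607  6.48903769]
```

Four estimates agree on about (477,138): the pad from two cameras, the rim end and the rack centre. I'll move above it, come straight down to tips at z≈65, then check.

```bash
python3 -m crank '[[[0,-0.31,0,0,0,0,0],[0,0,0.6,0,0,0,0],[0,0,0.8,0,0,0,0],[0,0,0.8,0,0,0,0],[0,0,0.8,0,0,0,0],[0,0,0.8,0,0,0,0],[0,0,0.5,0,0,0,0],[0,0,0.2,0,0,0,0]]]'
python3 -m crank '[[[0,0,0.4,0,0,0,0],[0,0,0.6,0,0,0,0],[0,0,0.5,0,0,0,0],[0,0,0.3,0,0,0,0],[0,0,0.18,0,0,0,0],[0,0,0,0,0,0,0],[0,0,0,0,0,0,0],[0,0,0,0,0,0,0]]]'
python3 - <<'E'
from h import *
w=capture("wrist");sd=capture("side");t=capture("top")
m=camera_model("side");Ti=np.linalg.inv(m['world_from_camera']);p=sense()['eef_pos']
for X in([p[0],p[1],p[2]-19],[477,138,40]):
    x=Ti@[*X,1];print(m['cx']-m['fx']*x[0]/x[2],m['cy']+m['fy']*x[1]/x[2])
a=cv2.resize(w[100:320,150:410],(400,338),interpolation=2);b=cv2.resize(sd[120:205,230:330],(400,338),interpolation=2)
cv2.imwrite("pics/w5.png",np.hstack([a,b]))
E
```

```text
time_s: 10.05
eef_pos: [477.5, 138.0, 132.8]
ee_rot: [-0.0, 0.992, 0.128, -0.001]
force: [0.5, -1.0, 0.4]
grip_width: 0.001
grip_force: 0.0
time_s: 10.85
eef_pos: [478.3, 138.2, 85.0]
ee_rot: [0.0, 0.992, 0.129, 0.0]
force: [-0.3, 0.2, -0.3]
grip_width: -0.003
grip_force: 0.0
268.7305463506156 166.7071834123317
268.50760853112405 174.6836701679693
```

View pics/w5.png

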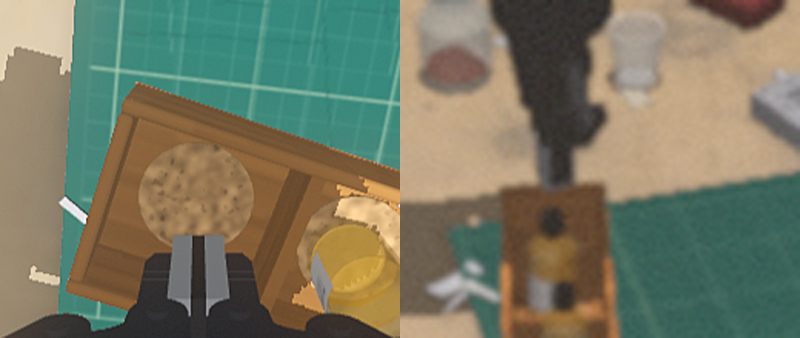

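The shut tips are over the middle of the empty compartment (side crop tip at x≈557, rack middle ≈553), and the neighbouring bottle is clear. I'll trim 1 mm, hold and hand in.

```bash
python3 -m crank '[[[-0.04,0,0.02,0,0,0,0],[0,0,0,0,0,0,0],[0,0,0,0,0,0,0],[0,0,0,0,0,0,0],[0,0,0,0,0,0,0],[0,0,0,0,0,0,0],[0,0,0,0,0,0,0],[0,0,0,0,0,0,0]]]' >/dev/null
python3 -m crank '[[[0,0,0,0,0,0,0],[0,0,0,0,0,0,0],[0,0,0,0,0,0,0],[0,0,0,0,0,0,0],[0,0,0,0,0,0,0],[0,0,0,0,0,0,0],[0,0,0,0,0,0,0],[0,0,0,0,0,0,0]]]' >/dev/null
python3 -m crank '[[[0,0,0,0,0,0,0],[0,0,0,0,0,0,0],[0,0,0,0,0,0,0],[0,0,0,0,0,0,0],[0,0,0,0,0,0,0],[0,0,0,0,0,0,0],[0,0,0,0,0,0,0],[0,0,0,0,0,0,0]]]'
python3 -m crank '[[[0,0,0,0,0,0,0],[0,0,0,0,0,0,0],[0,0,0,0,0,0,0],[0,0,0,0,0,0,0],[0,0,0,0,0,0,0],[0,0,0,0,0,0,0],[0,0,0,0,0,0,0],[0,0,0,0,0,0,0]]]'
python3 -c "
from rig import *
print(finish_job())"
```

```text
time_s: 13.4
eef_pos: [477.1, 137.9, 84.0]
ee_rot: [0.0, 0.992, 0.129, 0.0]
force: [0.2, -0.2, -0.1]
grip_width: -0.001
grip_force: 0.0
time_s: 14.2
eef_pos: [477.1, 137.9, 84.0]
ee_rot: [-0.0, 0.992, 0.129, -0.0]
force: [0.2, 0.2, 0.3]
grip_width: -0.001
grip_force: 0.0
the job is handed in; nothing more can be done
None
```

The arm pointed about 25 mm above the tall bottle's cap, then about 25 mm above the rim of the empty leftmost (+y) compartment, holding each for over 2 s; I handed the job in at 14.2 s still pointing there, with no contact seen in the force readings.

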